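# Clamp a stepped wooden block in the fixture with its thumbscrew

## Task

Take the stepped wooden block from the plywood sheet and lay it down in the clamping fixture with the tall end against the end stop and the side of its low tongue against the side stop. Swing the clamp arm over it as far as the arm goes, then screw the knurled thumbscrew down clockwise until you feel its pad nip the block, and leave it finger-tight: firmly held, but not forced, because the wood dents. Leave the two plain offcuts where they lie.

Things in the scene. Friction and masses are not known exactly. Their poses are not given: they have to be found in the camera images.
- block_center (a point): The work: a stepped block of laminated wood on the plywood sheet (top 12 mm above the table); the only block with a step. This point: centre of its tall part, 60 long (x) x 44 wide (y) x 40 high, 20 above the underside. A low tongue 32 long, 16 high, full width, runs out at the tall part's -x end (x -62..-30 from here). z up. Grip the tall part across y. Its place among the offcuts changes
- block: The same stepped block, about 0.1 kg, 92 long overall; origin on its underside 20 mm below block_center, same axes
- nest (a point): Where the work goes in the clamping fixture (aluminium base plate 150 x 200, 15 thick, fixed on the table, turned up to 20 degrees): a point on the plate's top face; the block is home with block_center 20 mm straight above it and the axes parallel. x points to the end stop, y to the side stop and pillar, z up. The plate spans x -85..+65, y -60..+140 from here
- end_stop (a point): Middle of the end stop's face, at plate level, nest (30, 0) mm: a steel bar 40 wide (y), 12 thick, 14 high over the plate, met by the end of the block's tall part
- side_stop (a point): Middle of the side stop's face, at plate level, nest (-48, 22) mm: a steel bar only 26 long (x), 12 thick, 14 high over the plate, met by the side of the block's tongue; both sides of the tall part stay free for fingers
- pivot (a point): Axis of the clamp arm on the pillar, nest (0, 100) mm, 82 above the table. Its axes turn with the arm: its -y points along the arm to the screw. The arm is an iron bar 24 wide, 74 to 90 mm above the table, with the thumbscrew in a round boss (34 across, 72 to 94 above the table) 100 from the axis. A bolt head on the hub reaches 101 above the table
- swing_arm (a joint): Angle of the clamp arm, rad: 0 against its stop, the arm pointing to nest -y with the screw straight above nest; grows as it opens, counter-clockwise from above, towards nest +x (1.2 to 1.7 at the start, 1.9 at most). Light friction, about 1.5 N at the screw; stays where it is left. Can be pushed at the bar or at the screw's head
- screw_head (a point): Centre of the thumbscrew's knurled head: a plain steel cylinder 32 mm across, 20 high, axis upright, slot mark on top; this point is 127 above the table when thumbscrew is 0. Grip its sides from above; the arm's boss stays at least 15 mm below the head's underside until the pad is on the block
- thumbscrew (a joint): Turn of the thumbscrew, rad, growing clockwise from above, which drives head and pad down 10 mm per turn (1.6 mm per rad). Turns freely against about 0.12 N m of drag. Once the pad is on the work the torque rises by 0.016 N m per 10 N of clamping force, some 0.2 N m in a rad. At the start the pad hangs 2 to 4.5 mm above the height of the clamped block's top
- pad_face (a point): Centre of the underside of the round steel pad at the screw's lower end, 22 mm across; a swivel pad that does not turn with the screw but moves down with it, 65 mm below the head's centre. The clamped block's top is 40 above nest
- spindle: The screw's shaft with its pad, origin at pad_face; slides down as the thumbscrew is turned clockwise
- offcut_a_center (a point): Centre of a plain offcut of the same wood, 60 x 42 x 32 mm high, no step; not needed, leave alone
- offcut_b_center (a point): Centre of a plain offcut of the same wood, 56 x 36 x 40 mm high, no step; not needed, leave alone
There are look-alikes about, which are no part of the job. Leave any blue look-alike of the block alone.

How it is judged:
By the outcome, as a careful person would: the job done as asked, in the order asked, and still so for the second after the job is handed in, with the robot touching nothing.
It also fails if it takes over 72 s, if anything falls off the work surface, if the arm or the gripper's body presses on something with over 40 N, if the wrist force passes 120 N, or if a joint passes its speed limit or range.

## Robot

A 7-joint arm with a two-finger parallel gripper is mounted at the origin on the work surface. World frame = base frame: x ahead of the robot, y to its left, z up, the work surface at z = 0. Lengths are in m, angles in rad, forces in N, time in s.
With the tool pointing down it reaches from about 0.425 to 0.8 m from the base axis. Payload 8.3 kg.
Tool frame: the origin (TCP) lies at the very end of the fingers, on their centre line; the grasp point (between the pads) lies 19 mm behind it (robot.tcp_to_grasp is the distance from the TCP to the grasp point, in m); z points along the fingers, y is the direction in which the jaws open and shut (so a half turn about z gives the same grasp; the last joint's range is limited). The gripper opens to 85 mm and grips with 20 to 120 N. Pads are 22 mm wide; open, the fingers measure 114 mm over their backs; the gripper's body (76 mm by 85 mm) begins 54 mm behind the grasp point. The pads swing forward as they close: fully open they stand 13 mm farther back than shut.
Start: joints at [-1.218, 0.383, 0.016, 1.37, -0.006, 1.388, -0.046], TCP at [0.252, 0.572, 0.231] pointing down, gripper open.
Joint ranges: [-2.95, 2.95], [-0.25, 2.06], [-1.52, 1.56], [0.18, 2.33], [-1.44, 4.58], [0.02, 2.06], [-3.01, 3.01]. Speed limits (rad/s): [2.39, 2.39, 3.01, 3.01, 3.14, 3.14, 3.14].

## Interface

Orientations are given as a unit quaternion [x, y, z, w].
In Python, from station import sensors, imaging, sign_off, models, robot gives the robot as it stands.
- The arm moves only by the shell command python3 -m creep 'ROWS'. ROWS is a JSON object of lists of equal length, an entry for each row: "fingers": the opening, from 0 (shut) to 1 (fully open); "translation": the shift along the tool's x, y, z in mm, a list of three; "rotation": the turn, a rotation vector about the tool's x, y, z in degrees, a list of three. A call has 1 to 12 rows; each row shifts and turns the pose as measured when the row begins, along the tool's axes as they then stand; what a row does not reach is not made up. A row lasts 1/8 s, in which the tool goes at most 62.5 mm and 10.7 degrees, less where a joint would pass 70% of its speed; a pose out of reach is approached as far as the arm can. A call is refused whole if a number of a shift passes 62.5 or a number of a turn 10.7, either way. A call with a gripper value outside its range is refused whole. The fingers move at their own pace and stop on an object; the grip force is fixed at half the most. Time passes only in rows, so rows that do not move let the fingers close. It gives the time, the measured TCP pose, the force and the opening at its end, in the units of the state.
- sensors.sense(): the state, without advancing time (a new reading comes with each control period).
- imaging.read_camera(name): name is "scene" or "top" or "wrist"; returns a dict with "color" (400x640x3 uint8, red, green, blue), "camera_matrix" (3x3 intrinsics, pixels), "xyz" and "rotation" of the camera in the world; the wrist camera has in their place "T_tool_cam" (4x4, takes a point from camera to tool coordinates, whose origin is the TCP and whose axes are the flange's). Camera axes: x right, y down, z forward; pixel columns grow to the right and rows downward; lengths in m; the calibration is good to about 2 mm. A picture is of the moment at which its call begins: read the wrist's pose just before it. There is no depth.
- sign_off(): hands the job in, once; it reports no verdict.
Trained networks look in the newest picture that a camera, given by its name, has taken for a name from the list of things; names that differ only in an ending like _2 or _b are one class to them, and where a whole thing is asked for, a point or a joint stands for the part that bears it (a point fixed in the world has none). Each returns a list of dicts, best first, with "confidence" (0 to 1); they miss things now and then, are a little off and sometimes report something else, mostly with a low value. They report only what shows in the picture. A call takes as long as a camera call. They do not tell look-alikes from the thing itself.
- models.find_in(name, camera): "position" ([x, y, z] in m, in world coordinates, good to about 4 mm: the middle of the surface that is visible of it).
- models.spot_point(name, camera): "position" ([x, y, z] in m, in world coordinates, good to about 4 mm: a listed point, or the origin of a listed thing).
The state is a dict: "time_s": time; "joint_positions": joint angles; "joint_vel": joint speeds; "joint_efforts": joint torques, N m; "ee_pos": TCP position; "tool_rot": TCP orientation; "contact_force": force on the tool from outside, world axes, zero at the start; "wrist_torque": the same for the moment, N m; "width": opening from 0.0 (shut) to 1.0 (fully open).
Only numpy, scipy, OpenCV 4.12 (cv2) and the standard library are available. Lean on these libraries where they do the work, as an engineer would, in place of code of your own. Each camera call takes 0.05 s, during which the arm holds its last target. There are 200 camera calls.

## Working session

There is one attempt and no reset: what is moved stays moved. The work goes in short steps, Python scripts to look and compute and a shell command to move; the robot and the scene stay as the last step left them, time stands still between calls to the robot, and variables do not carry over. Pictures are saved under pics/ and viewed, about 8 in all and at most 12, crops included, and the job is handed in when it is done.

```bash
mkdir -p pics; ls; cat > h.py <<'E'
import numpy as np, cv2
from station import sensors, imaging, models, robot
from scipy.spatial.transform import Rotation as R
def snap(cam,fn=None,crop=None,scale=1):
    d=imaging.read_camera(cam); im=d['color'][:,:,::-1]
    if crop: im=im[crop[1]:crop[3],crop[0]:crop[2]]
    if scale!=1: im=cv2.resize(im,None,fx=scale,fy=scale,interpolation=cv2.INTER_CUBIC)
    if fn: cv2.imwrite('pics/'+fn,im)
    return d
def campose(d,s=None):
    if 'xyz' in d: 
        r=np.array(d['rotation']); r=r if r.shape==(3,3) else R.from_quat(r).as_matrix()
        return np.array(d['xyz']),r
    T=np.eye(4);T[:3,:3]=R.from_quat(s['tool_rot']).as_matrix();T[:3,3]=s['ee_pos'];T=T@np.array(d['T_tool_cam'])
    return T[:3,3],T[:3,:3]
def px2w(d,uv,z,s=None):
    p,r=campose(d,s); v=r@np.linalg.solve(np.array(d['camera_matrix']),[uv[0],uv[1],1.]); return p+v*(z-p[2])/v[2]
def w2px(d,P,s=None):
    p,r=campose(d,s); q=np.array(d['camera_matrix'])@(r.T@(np.array(P)-p)); return q[:2]/q[2]
def delta(target,yaw_y=None,s=None):
    """tool-frame mm shift to world target; yaw_y: desired world angle of tool y axis (mod pi)"""
    s=s or sensors.sense(); r=R.from_quat(s['tool_rot']); 
    m=r.as_matrix(); print('tool mm',np.round(m.T@(np.array(target)-s['ee_pos'])*1000,1),'tilt',np.round(m[:,2],3))
    a=np.arctan2(m[1,1],m[0,1]); print('y axis deg',np.degrees(a).round(1))
    if yaw_y is not None:
        dd=(yaw_y-np.degrees(a)+90)%180-90; print('turn about tool z deg',-dd)
E
python3 - <<'E'
from h import *
s=sensors.sense(); print({k:np.round(v,3) for k,v in s.items()})
for c in ['scene','top']:
    d=snap(c,c+'1.png'); print(c,d['xyz'],np.round(d['camera_matrix'],0).tolist())
    for n in ['block_center','block','nest','end_stop','side_stop','pivot','screw_head','pad_face','offcut_a_center','offcut_b_center']:
        print(n,[(np.round(x['position'],3).tolist(),round(x['confidence'],2)) for x in models.spot_point(n,c)][:3])
E
```

```text
pics
{'time_s': np.float64(0.0), 'joint_positions': array([-1.218,  0.384,  0.016,  1.371, -0.006,  1.388, -0.046]), 'joint_vel': array([-0.001,  0.   , -0.001, -0.001, -0.001,  0.001,  0.001]), 'joint_efforts': array([-0.0000e+00, -6.2758e+01,  8.4400e-01, -3.7184e+01,  1.6000e-02,
        1.3000e-02,  0.0000e+00]), 'ee_pos': array([0.252, 0.571, 0.23 ]), 'tool_rot': array([ 0.206,  0.978, -0.001, -0.   ]), 'contact_force': array([ 1.387, -0.139,  0.006]), 'wrist_torque': array([-0.015,  0.017,  0.007]), 'width': np.float64(1.003)}
scene [ 0.91687009 -0.52874248  0.87009704] [[398.0, 0.0, 318.0], [0.0, 398.0, 196.0], [0.0, 0.0, 1.0]]
block_center [([0.313, -0.544, 0.02], 0.93), ([0.214, -0.352, 0.015], 0.87), ([0.515, -0.36, 0.034], 0.59)]
block [([0.514, -0.36, 0.016], 0.76), ([0.211, -0.35, 0.0], 0.73), ([0.511, -0.361, 0.031], 0.5)]
nest [([0.472, 0.109, 0.019], 0.65)]
end_stop [([0.504, 0.105, 0.016], 0.57)]
side_stop [([0.431, 0.14, 0.013], 0.67), ([0.472, -0.2, 0.035], 0.22)]
pivot [([0.498, 0.203, 0.083], 0.67)]
screw_head [([0.467, -0.198, 0.031], 0.53), ([0.588, 0.165, 0.12
[... 187 characters left out ...]
.2, 0.035], 0.83)]
top [ 0.09989407 -0.15438407  1.57677243] [[504.0, 0.0, 318.0], [0.0, 504.0, 205.0], [0.0, 0.0, 1.0]]
block_center [([0.309, -0.544, 0.022], 0.9), ([0.217, -0.352, 0.022], 0.84), ([0.513, -0.362, 0.032], 0.64)]
block [([0.308, -0.543, -0.003], 0.95), ([0.509, -0.366, 0.014], 0.82), ([0.211, -0.354, 0.001], 0.75)]
nest [([0.474, 0.11, 0.015], 0.88)]
end_stop [([0.506, 0.103, 0.018], 0.73)]
side_stop [([0.436, 0.141, 0.015], 0.66)]
pivot [([0.498, 0.21, 0.082], 0.61)]
screw_head [([0.59, 0.165, 0.121], 0.43)]
pad_face [([0.584, 0.16, 0.057], 0.17)]
offcut_a_center [([0.596, -0.246, 0.029], 0.87)]
offcut_b_center [([0.438, 0.142, 0.015], 0.59), ([0.472, -0.201, 0.034], 0.56)]
```

View pics/scene1.png

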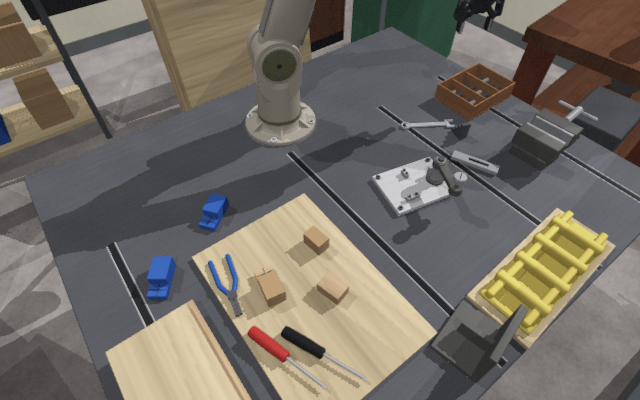

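View pics/top1.png

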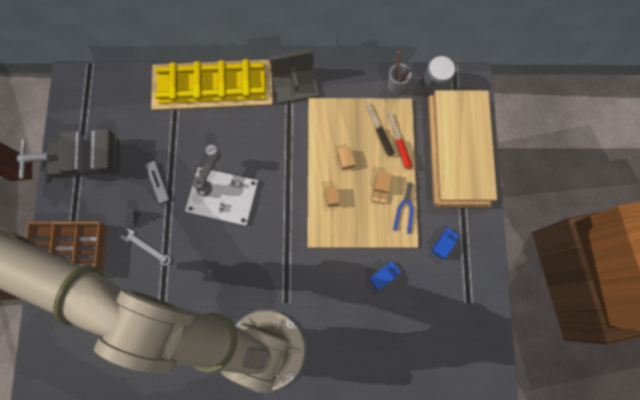

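The work is the natural-wood stepped block at about top px (381,185), tongue towards the base. The two offcuts are at (345,157) and (332,195), and the blue look-alikes at (385,276) and (446,243). The fixture is at (222,195) with its arm open. I'm moving over with the camera.

```bash
python3 -m creep '{"fingers":[1,1,1,1,1,1,1,1,1,1],"translation":[[-40,-30,0],[-40,-30,0],[-40,-30,0],[-40,-30,0],[-40,-30,0],[-40,-30,0],[-40,-30,0],[-40,-30,0],[-40,-30,0],[-40,-30,0]],"rotation":[[0,0,0],[0,0,0],[0,0,0],[0,0,0],[0,0,0],[0,0,0],[0,0,0],[0,0,-8],[0,0,-8],[0,0,-8]]}'
python3 - <<'E'
from h import *
delta([0.50,-0.36,0.25],90)
s=sensors.sense();d=snap('wrist');print(d['T_tool_cam'].round(3).tolist(), d['camera_matrix'].round(0).tolist())
E
```

```text
time_s: 2.35
ee_pos: [0.52, 0.14, 0.2317]
tool_rot: [-0.012, 1.0, 0.002, 0.001]
contact_force: [-0.1, 1.2, 0.2]
width: 1.0
tool mm [  32.  -499.2  -20.6] tilt [ 0.002  0.005 -1.   ]
y axis deg 91.4
turn about tool z deg 1.3760997218601432
[[0.001, -0.954, -0.298, 0.076], [1.0, 0.001, -0.0, -0.0], [0.001, -0.298, 0.954, -0.142], [0.0, 0.0, 0.0, 1.0]] [[324.0, 0.0, 315.0], [0.0, 324.0, 203.0], [0.0, 0.0, 1.0]]
```

```bash
python3 - <<'E'
from h import *
s=sensors.sense();d=snap('wrist','w_nest.png')
for n in ['nest','end_stop','side_stop','pivot','screw_head','pad_face']:
    print(n,[(np.round(x['position'],4).tolist(),round(x['confidence'],2)) for x in models.spot_point(n,'wrist')][:2])
E
python3 -m creep '{"fingers":[1,1,1,1,1,1,1,1,1,1],"translation":[[3,-50,-2],[3,-50,-2],[3,-50,-2],[3,-50,-2],[3,-50,-2],[3,-50,-2],[3,-50,-2],[3,-50,-2],[3,-50,-2],[3,-50,-2]],"rotation":[[0,0,0.1],[0,0,0.1],[0,0,0.1],[0,0,0.1],[0,0,0.1],[0,0,0.1],[0,0,0.1],[0,0,0.1],[0,0,0.1],[0,0,0.1]]}'
python3 -m creep '{"fingers":[1],"translation":[[0,0,0]],"rotation":[[0,0,0]]}' >/dev/null
python3 - <<'E'
from h import *
s=sensors.sense();d=snap('wrist','w_block.png')
import pickle;pickle.dump((s,d),open('w_block.pkl','wb'))
for n in ['block_center','block']:
    print(n,[(np.round(x['position'],4).tolist(),round(x['confidence'],2),w2px(d,x['position'],s).round()) for x in models.spot_point(n,'wrist')][:2])
E
```

```text
nest [([0.476, 0.1067, 0.0188], 0.8)]
end_stop [([0.5018, 0.1013, 0.0143], 0.61)]
side_stop [([0.436, 0.1383, 0.0161], 0.62)]
pivot [([0.5026, 0.2075, 0.0826], 0.97)]
screw_head [([0.5884, 0.1637, 0.1276], 0.91)]
pad_face []
time_s: 4.0
ee_pos: [0.5033, -0.3536, 0.2494]
tool_rot: [-0.017, 1.0, 0.005, 0.003]
contact_force: [0.0, -0.8, 0.1]
width: 1.001
block_center [([0.5152, -0.3584, 0.0274], 0.69, array([313., 182.]))]
block [([0.5101, -0.3609, 0.0152], 0.62, array([311., 176.])), ([0.5168, -0.3567, 0.0295], 0.28, array([314., 184.]))]
```

View pics/w_nest.png

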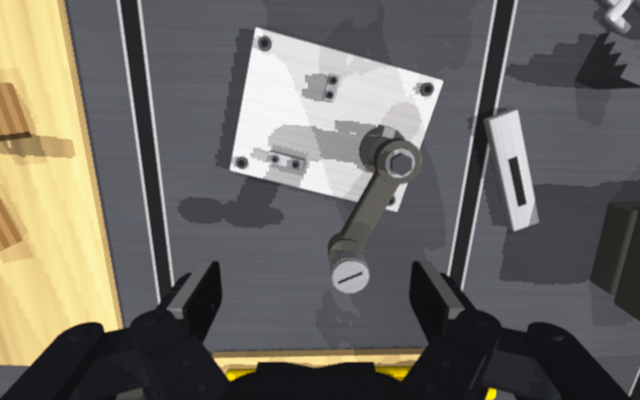

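View pics/w_block.png

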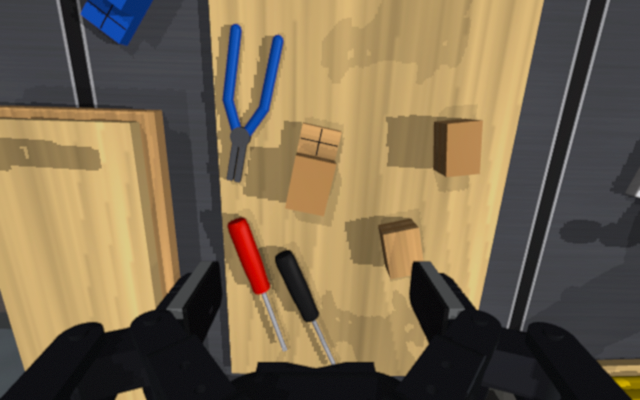

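In `w_block`, the block's tall top has corners near (298,152), (338,161), (325,215) and (287,207), with the tongue above it. In `w_nest`, the plate corners are near (256,27), (443,80), (397,212) and (230,170), and the screw head is at (350,275). Next I'll convert these to positions.

```bash
python3 - <<'E'
from h import *
import pickle
s,d=pickle.load(open('w_block.pkl','rb'))
g=cv2.cvtColor(d['color'],cv2.COLOR_RGB2GRAY)
def ref(im,pts): return cv2.cornerSubPix(im,np.float32(pts).reshape(-1,1,2),(4,4),(-1,-1),(3,50,.01)).reshape(-1,2)
p=[(298,152),(338,161),(325,215),(287,207)]; q=ref(g,p); print(q)
for P in (p,q):
    W=np.array([px2w(d,u,0.052,s)[:2] for u in P]); print(W.round(4).tolist(),W.mean(0).round(4),[round(np.linalg.norm(W[i]-W[i-1])*1000,1) for i in range(4)])
    for a,b in((0,3),(1,2)): v=W[b]-W[a]; print('yaw x',np.degrees(np.arctan2(v[1],v[0])))
im=cv2.imread('pics/w_nest.png',0)
sn=dict(ee_pos=[0.52,0.14,0.2317],tool_rot=np.array([-0.012,1,0.002,0.001]))
p=[(256,27),(443,80),(397,212),(230,170)];q=ref(im,p);print(q)
N=np.array([(-85,-60),(-85,140),(65,140),(65,-60)])/1000
for P in (p,q):
    W=np.array([px2w(d,u,0.015,sn)[:2] for u in P]); 
    A,B=N-N.mean(0),W-W.mean(0); th=np.arctan2((A[:,0]*B[:,1]-A[:,1]*B[:,0]).sum(),(A*B).sum()); c,sn_=np.cos(th),np.sin(th)
    Rm=np.array([[c,-sn_],[sn_,c]]); t=W.mean(0)-Rm@N.mean(0); print('nest',t.round(4),'yaw',np.degrees(th).round(2),'res mm',((N@Rm.T+t-W)*1000).round(1).tolist())
    for n,o in dict(end=(30,0),side=(-48,22),piv=(0,100)).items(): print(n,(t+Rm@(np.array(o)/1000)).round(4))
delta([0.515,-0.359,0.25])
E
```

```text
[[295.4128  153.31407]
 [336.95502 163.57207]
 [322.604   215.4105 ]
 [287.      207.     ]]
[[0.477, -0.3749], [0.4853, -0.3326], [0.5461, -0.344], [0.5379, -0.3862]] [ 0.5116 -0.3594] [np.float64(61.9), np.float64(43.1), np.float64(61.8), np.float64(43.0)]
yaw x -10.527105609703455
yaw x -10.610989435307555
[[0.4785, -0.3776], [0.4881, -0.3336], [0.5467, -0.3467], [0.5379, -0.3862]] [ 0.5128 -0.361 ] [np.float64(60.0), np.float64(45.0), np.float64(60.0), np.float64(40.5)]
yaw x -8.258647882663789
yaw x -12.57458192352677
[[255.23174  26.76589]
 [442.94547  80.4324 ]
 [396.6057  211.48845]
 [229.03731 169.15927]]
nest [0.4707 0.1163] yaw -13.06 res mm [[-0.9, -1.0], [-0.1, 1.5], [0.4, 0.8], [0.6, -1.4]]
end [0.4999 0.1095]
side [0.4289 0.1486]
piv [0.4933 0.2137]
nest [0.4703 0.1158] yaw -13.2 res mm [[-1.3, -0.6], [-0.6, 1.1], [0.9, 0.6], [0.9, -1.1]]
end [0.4995 0.1089]
side [0.4286 0.1481]
piv [0.4931 0.2131]
tool mm [-10.6  -7.4  -0.8] tilt [ 0.006  0.012 -1.   ]
y axis deg 92.1
```

Block: centre (0.512, -0.360), yaw -10.6°, and the face measures 62x43 against 60x44, so that holds. The nest yaw of -13° is good. Its position disagrees with the networks because the arm was still settling, so I'll remeasure it on return.

```bash
cat >> h.py <<'E'
def goto(target,yaw,flip=None):
    """shift (tool mm, in current axes) and rotvec deg to reach target, tool down, y axis at yaw deg (mod 180 unless flip given)"""
    s=sensors.sense(); r=R.from_quat(s['tool_rot']); m=r.as_matrix(); best=None
    for k in ((0,180) if flip is None else (0,)):
        a=np.radians(yaw+k); y=np.array([np.cos(a),np.sin(a),0]); z=np.array([0,0,-1.]); T=np.column_stack([np.cross(y,z),y,z])
        v=np.degrees((r.inv()*R.from_matrix(T)).as_rotvec())
        if best is None or np.linalg.norm(v)<np.linalg.norm(best[0]): best=(v,T)
    e=np.array(target)-s['ee_pos']
    print('pos',s['ee_pos'].round(4),'rotvec',best[0].round(1),'shift now',(m.T@e*1000).round(1),'shift after turn',(best[1].T@e*1000).round(1),'F',s['contact_force'].round(1),'q7',s['joint_positions'][6].round(2),'w',round(float(s['width']),3),'t',s['time_s'])
E
python3 -c "
from h import *
goto([0.512,-0.360,0.017],79.4)"
```

```text
pos [ 0.5041 -0.3519  0.2492] rotvec [ 0.7  0.3 12.7] shift now [ -6.1 -11.1 232.1] shift after turn [ -9.2  -6.5 232.2] F [ 0.4  1.1 -0.4] q7 2.35 w 1.001 t 4.275
```

```bash
python3 -m creep '{"fingers":[1,1,1,1,1,1],"translation":[[0,0,0],[0,0,0],[-5,-3,35],[-4,-3,40],[0,0,40],[0,0,0]],"rotation":[[0.4,0.2,6.4],[0.3,0.1,6.3],[0,0,0],[0,0,0],[0,0,0],[0,0,0]]}'
python3 - <<'E'
from h import *
import pickle
goto([0.512,-0.360,0.017],79.4)
s=sensors.sense();d=snap('wrist','w_block2.png',crop=(200,60,440,260),scale=3);pickle.dump((s,d),open('w2.pkl','wb'))
E
```

```text
time_s: 5.03
ee_pos: [0.5203, -0.3441, 0.1333]
tool_rot: [0.086, 0.996, 0.004, 0.003]
contact_force: [-0.3, -0.3, 0.8]
width: 1.001
pos [ 0.5203 -0.3441  0.1333] rotvec [0.4 0.3 0.8] shift now [  6.1 -18.  116.1] shift after turn [  5.2 -17.1 116.3] F [-0.3 -0.3  0.8] q7 2.17 w 1.001 t 5.025
```

View pics/w_block2.png

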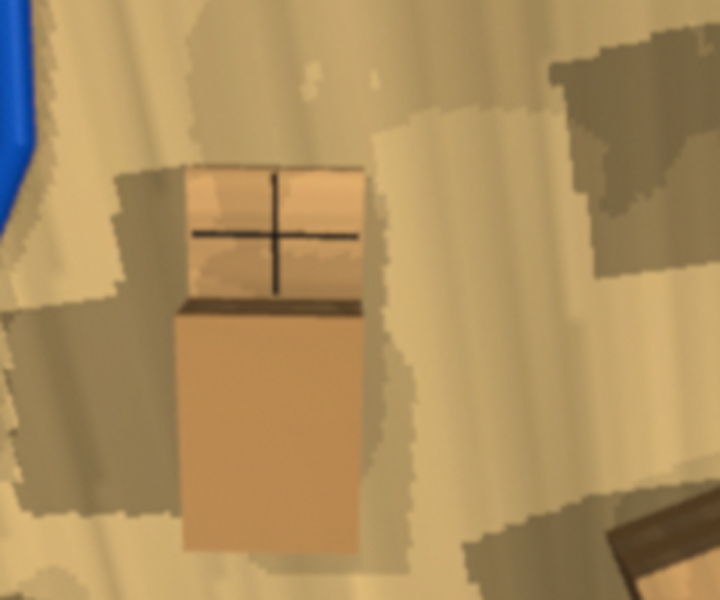

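The close crop shows the tall top with crop corners (177,315), (363,318), (358,551) and (184,551), aligned to the gripper within about 1°.

```bash
python3 - <<'E'
from h import *
import pickle
s,d=pickle.load(open('w2.pkl','rb'))
P=np.array([(177,315),(363,318),(358,551),(184,551)])/3+[200,60]
W=np.array([px2w(d,u,0.052,s)[:2] for u in P]); print(W.mean(0).round(4),[round(np.linalg.norm(W[i]-W[i-1])*1000,1) for i in range(4)])
for a,b,o in((0,3,0),(1,2,0),(0,1,90),(3,2,90)): v=W[b]-W[a]; print('yaw',np.degrees(np.arctan2(v[1],v[0]))-o)
c=W.mean(0); goto([c[0],c[1],0.017],79.4)
E
```

```text
[ 0.5138 -0.3612] [np.float64(59.7), np.float64(43.1), np.float64(59.1), np.float64(43.5)]
yaw -11.144265379214925
yaw -10.709161228423964
yaw -10.823771916556026
yaw -10.000295995065201
pos [ 0.5215 -0.3451  0.1357] rotvec [0.4 0.5 0.8] shift now [  5.9 -17.9 118.5] shift after turn [  4.6 -17.2 118.7] F [ 0.9 -1.   0.3] q7 2.17 w 1.001 t 5.075
```

```bash
python3 -m creep '{"fingers":[1,1,1,1],"translation":[[3,-9,10],[2,-8,20],[0,0,20],[0,0,0]],"rotation":[[0.2,0.2,0.4],[0.2,0.2,0.4],[0,0,0],[0,0,0]]}'
python3 -c "
from h import *
goto([0.5138,-0.3612,0.017],79.4)"
```

```text
time_s: 5.58
ee_pos: [0.5155, -0.3628, 0.0867]
tool_rot: [0.093, 0.996, -0.002, 0.004]
contact_force: [0.1, -0.5, 0.1]
width: 0.999
pos [ 0.5155 -0.3628  0.0867] rotvec [-0.2  0.4 -0. ] shift now [ 2.5  1.4 69.6] shift after turn [ 2.   1.2 69.7] F [ 0.1 -0.5  0.1] q7 2.21 w 0.999 t 5.575
```

```bash
python3 -m creep '{"fingers":[1,1,1,1],"translation":[[2,1,20],[0,0,25],[0,0,18],[0,0,0]],"rotation":[[-0.1,0.2,0],[-0.1,0.2,0],[0,0,0],[0,0,0]]}'
python3 -c "
from h import *
goto([0.5138,-0.3612,0.017],79.4)"
```

```text
time_s: 6.08
ee_pos: [0.5139, -0.3611, 0.02]
tool_rot: [0.093, 0.996, 0.001, 0.0]
contact_force: [0.4, 0.7, 0.1]
width: 1.002
pos [ 0.5139 -0.3611  0.02  ] rotvec [ 0.1  0.  -0. ] shift now [ 0.1 -0.1  3. ] shift after turn [ 0.1 -0.1  3. ] F [0.4 0.7 0.1] q7 2.24 w 1.002 t 6.075
```

```bash
python3 -m creep '{"fingers":[0,0,0,0,0,0,0,0],"translation":[[0,0,1.5],[0,0,0],[0,0,0],[0,0,0],[0,0,0],[0,0,0],[0,0,-10],[0,0,-15]],"rotation":[[0,0,0],[0,0,0],[0,0,0],[0,0,0],[0,0,0],[0,0,0],[0,0,0],[0,0,0]]}'
python3 -m creep '{"fingers":[0,0,0,0,0],"translation":[[0,0,-35],[0,0,-35],[0,0,-30],[0,0,-15],[0,0,0]],"rotation":[[0,0,0],[0,0,0],[0,0,0],[0,0,0],[0,0,0]]}'
python3 -c "
from h import *
goto([0.50,0.09,0.16],77)"
```

```text
time_s: 7.08
ee_pos: [0.5144, -0.3616, 0.0463]
tool_rot: [0.093, 0.996, 0.0, 0.001]
contact_force: [0.3, 0.2, -1.2]
width: 0.503
time_s: 7.7
ee_pos: [0.5145, -0.3628, 0.1707]
tool_rot: [0.093, 0.996, -0.001, 0.003]
contact_force: [-1.0, -0.4, -0.5]
width: 0.506
pos [ 0.5145 -0.3628  0.1707] rotvec [-0.1  0.4  2.3] shift now [ 98.2 442.2   9.5] shift after turn [116.  437.9  10.7] F [-1.  -0.4 -0.5] q7 2.17 w 0.506 t 7.7
```

```bash
python3 -m creep '{"fingers":[0,0,0,0,0,0,0,0,0,0,0,0],"translation":[[6,40,-4],[7,48,-4],[7,48,-4],[7,48,-4],[7,48,-4],[7,48,-4],[7,48,-4],[7,48,-2],[6,45,0],[4,30,0],[0,0,0],[0,0,0]],"rotation":[[0,0,0.3],[0,0,0.3],[0,0,0.3],[0,0,0.3],[0,0,0.3],[0,0,0.3],[0,0,0.3],[0,0,0.2],[0,0,0],[0,0,0],[0,0,0],[0,0,0]]}'
python3 - <<'E'
from h import *
import pickle
goto([0.50,0.09,0.16],77)
s=sensors.sense();d=snap('wrist','w_nest2.png');pickle.dump((s,d),open('w3.pkl','wb'))
for n in ['nest','end_stop','side_stop','pivot','screw_head','block_center']:
    print(n,[(np.round(x['position'],4).tolist(),round(x['confidence'],2)) for x in models.spot_point(n,'wrist')][:2])
E
```

```text
time_s: 9.2
ee_pos: [0.5369, 0.1072, 0.1842]
tool_rot: [0.114, 0.993, -0.003, -0.008]
contact_force: [-0.1, -0.8, -1.3]
width: 0.506
pos [0.5369 0.1072 0.1842] rotvec [-0.5 -0.9 -0. ] shift now [ 31.7 -24.9  24.9] shift after turn [ 32.1 -25.1  24.2] F [-0.1 -0.8 -1.3] q7 1.2 w 0.506 t 9.2
nest [([0.4758, 0.105, 0.0132], 0.65)]
end_stop []
side_stop [([0.4369, 0.1406, 0.0172], 0.91), ([0.4777, 0.1126, 0.0132], 0.42)]
pivot []
screw_head [([0.5852, 0.1615, 0.1218], 0.64)]
block_center []
```

View pics/w_nest2.png

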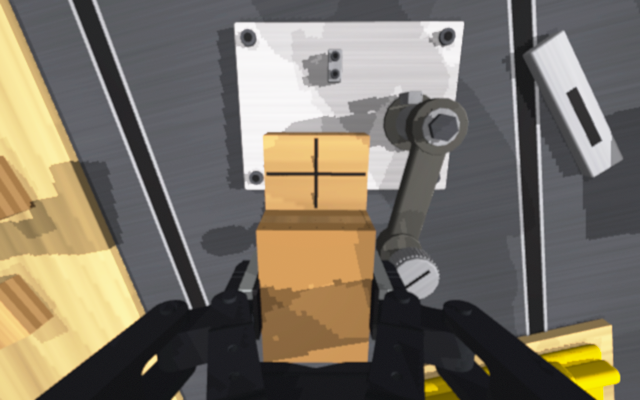

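The plate corners are at about (235,22), (464,22), (446,190) and (246,188). The block is held square, with its tongue end at (264..368,133) and step edge at (256,230)-(376,228). The arm is open to the right.

```bash
python3 - <<'E'
from h import *
import pickle
s,d=pickle.load(open('w3.pkl','rb'))
N=np.array([(-85,-60),(-85,140),(65,140),(65,-60)])/1000
im=cv2.cvtColor(d['color'],cv2.COLOR_RGB2GRAY)
p=np.float32([(235,22),(464,22),(446,190),(246,188)])
q=cv2.cornerSubPix(im,p.copy().reshape(-1,1,2),(4,4),(-1,-1),(3,50,.01)).reshape(-1,2);print(q.tolist())
for P in (p,q):
    W=np.array([px2w(d,u,0.015,s)[:2] for u in P]); A,B=N-N.mean(0),W-W.mean(0)
    th=np.arctan2((A[:,0]*B[:,1]-A[:,1]*B[:,0]).sum(),(A*B).sum()); c,k=np.cos(th),np.sin(th)
    Rm=np.array([[c,-k],[k,c]]); t=W.mean(0)-Rm@N.mean(0); print('nest',t.round(4),'yaw',np.degrees(th).round(2),((N@Rm.T+t-W)*1000).round(1).tolist())
    for n,o in dict(end=(30,0),side=(-48,22),piv=(0,100)).items(): print(n,(t+Rm@(np.array(o)/1000)).round(4))
# in-hand: intersect with planes z_tool = const
T=np.array(d['T_tool_cam']);K=d['camera_matrix']
def intool(u,zt):
    v=T[:3,:3]@np.linalg.solve(K,[u[0],u[1],1.]); return (T[:3,3]+v*(zt-T[2,3])/v[2])*1000
for u in [(264,133),(368,133)]: print('tongue end',intool(u,0.0065-0.016).round(1))
for u in [(256,230),(376,228)]: print('tall top edge',intool(u,0.0065-0.040).round(1))
E
```

```text
[[234.08981323242188, 22.38142967224121], [463.4533996582031, 21.174776077270508], [444.6541748046875, 188.4231719970703], [244.52346801757812, 188.4756622314453]]
nest [0.4757 0.1089] yaw -13.04 [[-1.0, -0.7], [-0.6, 2.2], [0.3, 0.3], [1.3, -1.8]]
end [0.5049 0.1021]
side [0.4339 0.1412]
piv [0.4983 0.2063]
nest [0.4752 0.1079] yaw -12.88 [[-1.4, -1.1], [-0.8, 1.5], [1.3, 0.7], [0.9, -1.1]]
end [0.5045 0.1012]
side [0.4333 0.1401]
piv [0.4975 0.2054]
tongue end [ 63.9 -21.   -9.5]
tongue end [63.9 20.7 -9.5]
tall top edge [ 31.8 -21.7 -33.5]
tall top edge [ 32.6  21.4 -33.5]
```

```bash
python3 -m creep '{"fingers":[0,0,0,0,0,0],"translation":[[16,-6,0],[16,-6,0],[16,-6,0],[16,-6,0],[0,0,0],[0,0,0]],"rotation":[[-0.3,-0.5,0],[-0.2,-0.4,0],[0,0,0],[0,0,0],[0,0,0],[0,0,0]]}'
python3 -c "
from h import *
goto([0.4703,0.103,0.045],77)"
```

```text
time_s: 10.3
ee_pos: [0.4692, 0.0963, 0.1865]
tool_rot: [0.116, 0.993, 0.002, 0.003]
contact_force: [0.1, -0.0, -1.3]
width: 0.506
pos [0.4692 0.0963 0.1865] rotvec [ 0.2  0.3 -0.3] shift now [  1.2   6.3 141.5] shift after turn [  0.5   6.8 141.5] F [ 0.1 -0.  -1.3] q7 1.12 w 0.506 t 10.3
```

```bash
python3 -m creep '{"fingers":[0,0,0,0,0,0,0],"translation":[[1,4,30],[0,3,40],[0,0,40],[0,0,20],[0,0,10],[0,0,0],[0,0,0]],"rotation":[[0.1,0.2,-0.2],[0.1,0.1,-0.1],[0,0,0],[0,0,0],[0,0,0],[0,0,0],[0,0,0]]}'
python3 -c "
from h import *
goto([0.4703,0.103,0.0225],77)"
```

```text
time_s: 11.18
ee_pos: [0.4767, 0.1041, 0.0444]
tool_rot: [0.114, 0.994, 0.001, 0.003]
contact_force: [-0.2, -0.6, 0.0]
width: 0.505
pos [0.4767 0.1041 0.0444] rotvec [ 0.1  0.3 -0.1] shift now [ 6.1 -2.5 21.9] shift after turn [ 6.  -2.5 21.9] F [-0.2 -0.6  0. ] q7 1.21 w 0.505 t 11.175
```

```bash
python3 -m creep '{"fingers":[0,0,0,0,0,0],"translation":[[6,-2.5,0],[0,0,0],[0,0,10],[0,0,7],[0,0,2],[0,0,0]],"rotation":[[0,0.3,-0.1],[0,0,0],[0,0,0],[0,0,0],[0,0,0],[0,0,0]]}'
python3 -c "
from h import *
goto([0.4703,0.103,0.0215],77)"
```

```text
time_s: 11.92
ee_pos: [0.471, 0.1035, 0.0257]
tool_rot: [0.113, 0.994, 0.002, 0.002]
contact_force: [-0.5, 0.3, -0.9]
width: 0.508
pos [0.471  0.1035 0.0257] rotvec [0.2 0.1 0.1] shift now [ 0.5 -0.6  4.2] shift after turn [ 0.5 -0.6  4.2] F [-0.5  0.3 -0.9] q7 1.23 w 0.508 t 11.925
```

```bash
python3 -m creep '{"fingers":[0,0,0],"translation":[[0,0,2],[0,0,1.5],[0,0,0]],"rotation":[[0,0,0],[0,0,0],[0,0,0]]}'; python3 -m creep '{"fingers":[0,0],"translation":[[0,0,1],[0,0,0]],"rotation":[[0,0,0],[0,0,0]]}'
```

```text
time_s: 12.3
ee_pos: [0.4713, 0.1036, 0.0234]
tool_rot: [0.113, 0.994, 0.002, 0.002]
contact_force: [-0.3, -0.5, -1.1]
width: 0.506
time_s: 12.55
ee_pos: [0.4717, 0.1037, 0.0233]
tool_rot: [0.113, 0.994, 0.003, 0.002]
contact_force: [0.1, 0.9, -1.5]
width: 0.504
```

```bash
python3 -m creep '{"fingers":[0,0],"translation":[[0,0,2],[0,0,0]],"rotation":[[0,0,0],[0,0,0]]}'; python3 -m creep '{"fingers":[0,0],"translation":[[0,0,1.5],[0,0,0]],"rotation":[[0,0,0],[0,0,0]]}'
```

```text
time_s: 12.8
ee_pos: [0.4721, 0.1038, 0.0235]
tool_rot: [0.113, 0.994, 0.003, 0.002]
contact_force: [0.1, 0.1, -1.3]
width: 0.506
time_s: 13.05
ee_pos: [0.4723, 0.1038, 0.0233]
tool_rot: [0.113, 0.994, 0.004, 0.002]
contact_force: [0.1, -0.4, -0.6]
width: 0.502
```

```bash
python3 -m creep '{"fingers":[0],"translation":[[0.5,0,3]],"rotation":[[0,0.3,0]]}'; python3 -m creep '{"fingers":[0],"translation":[[0.5,0,3]],"rotation":[[0,0.3,0]]}'
```

```text
time_s: 13.18
ee_pos: [0.4724, 0.104, 0.023]
tool_rot: [0.113, 0.994, 0.005, -0.001]
contact_force: [-26.1, -5.7, 72.3]
width: 0.508
time_s: 13.3
ee_pos: [0.4724, 0.104, 0.0231]
tool_rot: [0.113, 0.994, 0.006, -0.004]
contact_force: [-22.3, -5.1, 55.7]
width: 0.506
```

```bash
python3 -m creep '{"fingers":[0,0],"translation":[[0,0,0],[0,0,-0.3]],"rotation":[[0,0,0],[0,0,0]]}'; python3 -c "
from h import *
goto([0.4775,0.1075,0.0235],77)"
```

```text
time_s: 13.55
ee_pos: [0.473, 0.104, 0.0241]
tool_rot: [0.113, 0.994, 0.006, -0.003]
contact_force: [0.1, 0.4, -0.7]
width: 0.51
pos [0.473  0.104  0.0241] rotvec [ 0.7 -0.4 -0. ] shift now [-3.6  4.4  0.6] shift after turn [-3.6  4.4  0.6] F [ 0.1  0.4 -0.7] q7 1.25 w 0.51 t 13.55
```

```bash
python3 -m creep '{"fingers":[0,0],"translation":[[-2,0,0],[0,0,0]],"rotation":[[0.7,-0.4,0],[0,0,0]]}'; for i in 1 2; do :; done; python3 -m creep '{"fingers":[0],"translation":[[-2,0,0]],"rotation":[[0,0,0]]}';python3 -m creep '{"fingers":[0],"translation":[[-1.5,0,0]],"rotation":[[0,0,0]]}'; python3 -c "
from h import *
goto([0.4775,0.1075,0.0235],77)"
```

```text
time_s: 13.8
ee_pos: [0.4747, 0.1037, 0.0232]
tool_rot: [0.113, 0.994, -0.001, -0.0]
contact_force: [-1.7, 0.6, 2.4]
width: 0.509
time_s: 13.92
ee_pos: [0.4751, 0.1036, 0.0231]
tool_rot: [0.113, 0.994, -0.001, -0.002]
contact_force: [-16.4, -1.4, 22.7]
width: 0.508
time_s: 14.05
ee_pos: [0.4752, 0.1037, 0.0233]
tool_rot: [0.112, 0.994, -0.001, -0.004]
contact_force: [-9.8, -0.1, 13.8]
width: 0.504
pos [0.4752 0.1037 0.0233] rotvec [-0.2 -0.4  0.1] shift now [-1.4  4.3 -0.2] shift after turn [-1.4  4.3 -0.2] F [-9.8 -0.1 13.8] q7 1.23 w 0.504 t 14.05
```

```bash
python3 -m creep '{"fingers":[0,0],"translation":[[0,0,-1],[-2.5,0,0]],"rotation":[[0,-0.4,0],[0,0,0]]}'; python3 -m creep '{"fingers":[0],"translation":[[-2.5,0,0]],"rotation":[[0,0,0]]}'; python3 -c "
from h import *
goto([0.4775,0.1075,0.0235],77)"
```

```text
time_s: 14.3
ee_pos: [0.4752, 0.1035, 0.0234]
tool_rot: [0.112, 0.994, -0.002, -0.003]
contact_force: [-11.6, 2.7, 5.1]
width: 0.508
time_s: 14.42
ee_pos: [0.4752, 0.1035, 0.0233]
tool_rot: [0.111, 0.994, -0.002, -0.005]
contact_force: [-18.2, -0.5, 24.0]
width: 0.508
pos [0.4752 0.1035 0.0233] rotvec [-0.3 -0.6  0.2] shift now [-1.4  4.4 -0.2] shift after turn [-1.4  4.4 -0.2] F [-18.2  -0.5  24. ] q7 1.24 w 0.508 t 14.425
```

```bash
python3 -m creep '{"fingers":[0,0],"translation":[[0.5,0,-0.7],[0,2.5,0]],"rotation":[[-0.3,-0.6,0.2],[0,0,0]]}'; python3 -m creep '{"fingers":[0],"translation":[[0,2,0]],"rotation":[[0,0,0]]}';  python3 -m creep '{"fingers":[0],"translation":[[0,2,0]],"rotation":[[0,0,0]]}'; python3 -c "
from h import *
goto([0.4775,0.1075,0.0235],77)"
```

```text
time_s: 14.68
ee_pos: [0.4751, 0.106, 0.0237]
tool_rot: [0.113, 0.994, 0.0, 0.0]
contact_force: [0.4, 0.4, -1.4]
width: 0.504
time_s: 14.8
ee_pos: [0.4758, 0.1081, 0.0236]
tool_rot: [0.113, 0.994, 0.0, 0.0]
contact_force: [-0.0, -2.0, -0.7]
width: 0.506
time_s: 14.92
ee_pos: [0.476, 0.1082, 0.0233]
tool_rot: [0.113, 0.994, -0.001, 0.0]
contact_force: [-2.9, -11.6, 3.9]
width: 0.508
pos [0.476  0.1082 0.0233] rotvec [-0.1  0.  -0. ] shift now [-1.6 -0.4 -0.2] shift after turn [-1.6 -0.4 -0.2] F [ -2.9 -11.6   3.9] q7 1.22 w 0.508 t 14.925
```

```bash
python3 -m creep '{"fingers":[0],"translation":[[-2,0,-0.3]],"rotation":[[0,0,0]]}'; python3 -m creep '{"fingers":[0],"translation":[[-1.5,0.7,0]],"rotation":[[0,0,0]]}'; python3 - <<'E'
from h import *
goto([0.4775,0.1075,0.0235],77)
d=snap('wrist','w_in.png',crop=(140,0,540,300),scale=2)
E
```

```text
time_s: 15.05
ee_pos: [0.4762, 0.1079, 0.0232]
tool_rot: [0.113, 0.994, -0.002, -0.002]
contact_force: [-13.1, 4.3, 11.4]
width: 0.509
time_s: 15.18
ee_pos: [0.4761, 0.108, 0.0233]
tool_rot: [0.113, 0.994, -0.002, -0.004]
contact_force: [-12.8, -4.1, 16.0]
width: 0.502
pos [0.4761 0.108  0.0233] rotvec [-0.3 -0.4  0. ] shift now [-1.5 -0.2 -0.3] shift after turn [-1.5 -0.2 -0.2] F [-12.8  -4.1  16. ] q7 1.22 w 0.502 t 15.175
```

View pics/w_in.png

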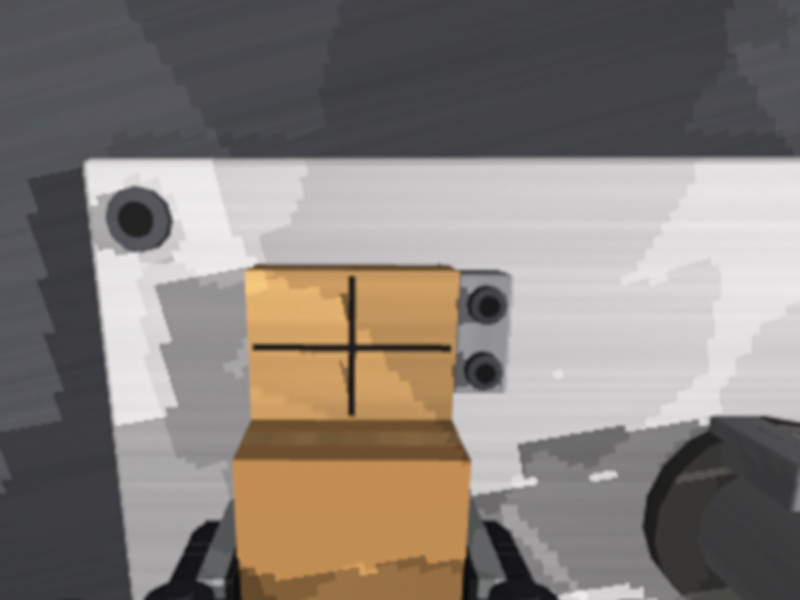

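The tongue's side is on the side stop at crop (457,330), and its end sits about 1 mm past the stop's end. That matches nest x -62 against -61, so the block is home in x too. I'll relax, release and rise, then look.

```bash
python3 -m creep '{"fingers":[0,0,1,1,1,1,1,1,1,1,1],"translation":[[0,0,-0.3],[0,0,0],[0,0,0],[0,0,0],[0,0,0],[0,0,0],[0,0,-15],[0,0,-30],[0,0,-40],[0,0,-40],[0,0,-20]],"rotation":[[-0.3,-0.4,0],[0,0,0],[0,0,0],[0,0,0],[0,0,0],[0,0,0],[0,0,0],[0,0,0],[0,0,0],[0,0,0],[0,0,0]]}'
python3 -m creep '{"fingers":[1,1],"translation":[[-10,0,-10],[0,0,0]],"rotation":[[0,0,0],[0,0,0]]}'
python3 - <<'E'
from h import *
import pickle
s=sensors.sense()
d=snap('wrist','w_rel.png');pickle.dump((s,d),open('w4.pkl','wb'))
for n in ['block_center','nest','pivot','screw_head']:
    print(n,[(np.round(x['position'],4).tolist(),round(x['confidence'],2)) for x in models.spot_point(n,'wrist')][:2])
goto([0.4755,0.108,0.2],77)
E
```

```text
time_s: 16.6
ee_pos: [0.4764, 0.1074, 0.1759]
tool_rot: [0.114, 0.994, -0.0, 0.0]
contact_force: [0.7, -0.4, -0.3]
width: 0.995
time_s: 16.85
ee_pos: [0.4875, 0.1052, 0.1904]
tool_rot: [0.114, 0.993, 0.001, 0.003]
contact_force: [-0.2, -1.1, -1.1]
width: 1.004
block_center [([0.4788, 0.1086, 0.0345], 0.93)]
nest []
pivot [([0.4977, 0.2086, 0.0825], 0.67)]
screw_head [([0.5904, 0.1636, 0.1243], 0.58), ([0.4343, 0.1393, 0.0176], 0.43)]
pos [0.4858 0.1054 0.188 ] rotvec [ 0.1  0.1 -0. ] shift now [ 10.6   0.2 -12. ] shift after turn [ 10.6   0.2 -12. ] F [0.1 0.6 0.1] q7 1.13 w 1.0 t 17.1
```

View pics/w_rel.png

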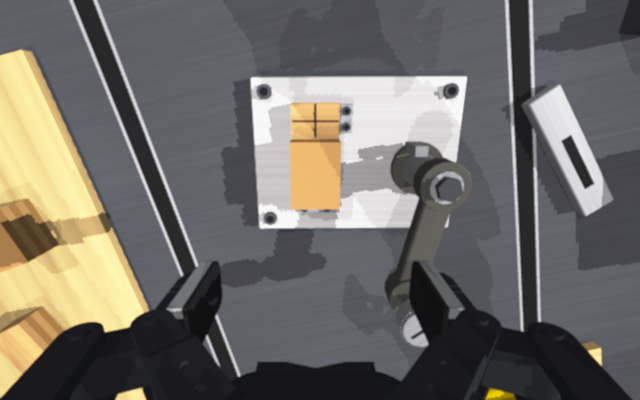

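The block is seated parallel to the plate and against both stops, at px (315,155). The arm is at roughly 77° open, with the screw head at about (0.588,0.1635), 99.5 mm from the pivot as it should be. I'll straddle the head and swing the arm.

```bash
python3 -m creep '{"fingers":[1,1,1,1,1,1],"translation":[[-30,15,0],[-30,20,0],[-30,25,0],[-5,8,0],[0,0,0],[0,0,0]],"rotation":[[0,0,4],[0,0,4],[0,0,4.6],[0,0,0],[0,0,0],[0,0,0]]}'
python3 -c "
from h import *
goto([0.588,0.1635,0.102],64.4)"
```

```text
time_s: 17.85
ee_pos: [0.5971, 0.1417, 0.1841]
tool_rot: [0.224, 0.975, -0.001, -0.003]
contact_force: [-0.1, 0.0, -1.3]
width: 1.005
pos [0.5971 0.1417 0.1841] rotvec [-0.2 -0.3 -0.3] shift now [17.4 16.  82.1] shift after turn [17.7 15.7 82.1] F [-0.1  0.  -1.3] q7 1.0 w 1.005 t 17.85
```

```bash
python3 -m creep '{"fingers":[1,1,1,1,1],"translation":[[17,16,0],[0,0,0],[0,0,25],[0,0,15],[0,0,0]],"rotation":[[-0.2,-0.3,-0.3],[0,0,0],[0,0,0],[0,0,0],[0,0,0]]}'
python3 - <<'E'
from h import *
goto([0.588,0.1635,0.102],64.4)
s=sensors.sense();d=snap('wrist','w_head.png')
print([(np.round(x['position'],4).tolist(),round(x['confidence'],2)) for x in models.spot_point('screw_head','wrist')][:2])
E
```

```text
time_s: 18.48
ee_pos: [0.5869, 0.1604, 0.1451]
tool_rot: [0.223, 0.975, 0.001, 0.001]
contact_force: [0.1, 0.0, -0.0]
width: 0.997
pos [0.5869 0.1604 0.1451] rotvec [ 0.1  0.1 -0.1] shift now [ 0.4  3.2 43.1] shift after turn [ 0.4  3.3 43.1] F [ 0.1  0.  -0. ] q7 0.97 w 0.997 t 18.475
[([0.5887, 0.1618, 0.1237], 0.88)]
```

View pics/w_head.png

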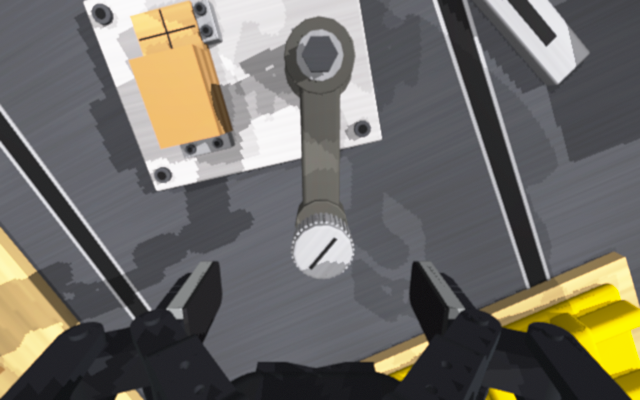

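The head at px (323,251) is between the fingers, and the block is against both stops. Next is to lower over the head and part-close.

```bash
python3 -m creep '{"fingers":[1,1,1,0.52,0.52,0.52],"translation":[[0,3,15],[0,0,15],[0,0,8],[0,0,2],[0,0,0],[0,0,0]],"rotation":[[0,0,0],[0,0,0],[0,0,0],[0,0,0],[0,0,0],[0,0,0]]}'
python3 -c "
from h import *
goto([0.588,0.1635,0.103],64.4)"
```

```text
time_s: 19.32
ee_pos: [0.5901, 0.1636, 0.1046]
tool_rot: [0.223, 0.975, 0.001, 0.002]
contact_force: [-0.1, -0.6, 0.6]
width: 0.521
pos [0.5901 0.1636 0.1046] rotvec [ 0.2  0.2 -0.1] shift now [ 1.8 -1.   1.5] shift after turn [ 1.8 -1.   1.6] F [-0.1 -0.6  0.6] q7 0.99 w 0.521 t 19.325
```

```bash
python3 -m creep '{"fingers":[0.52,0.52,0.52,0.52,0.52],"translation":[[2,-15,0],[1.5,-17.4,0],[1.5,-17.4,0],[1.5,-17.4,0],[0,0,0]],"rotation":[[0,0,9],[0,0,10],[0,0,10],[0,0,10],[0,0,0]]}'
python3 - <<'E'
from h import *
goto([0.588,0.1635,0.103],64.4)
s=sensors.sense(); v=s['ee_pos'][:2]-[.498,.206]; a=np.degrees(np.arctan2(v[1],v[0])); print('rad',np.linalg.norm(v),'tcp angle',a,'remaining',a+103)
m=R.from_quat(s['tool_rot']).as_matrix(); print('y',np.degrees(np.arctan2(m[1,1],m[0,1])),'want',a+90)
E
```

```text
time_s: 19.95
ee_pos: [0.5437, 0.1184, 0.1067]
tool_rot: [0.543, 0.84, 0.006, 0.004]
contact_force: [0.6, -0.1, -0.1]
width: 0.518
pos [0.5437 0.1184 0.1067] rotvec [  0.7   0.3 -40.1] shift now [22.9 58.8  4.5] shift after turn [-20.5  59.8   3.7] F [ 0.6 -0.1 -0.1] q7 0.37 w 0.518 t 19.95
rad 0.09880954712976625 tcp angle -62.44210015332797 remaining 40.55789984667203
y 24.25383334178719 want 27.55789984667203
```

```bash
python3 -m creep '{"fingers":[0.52,0.52,0.52,0.52],"translation":[[1,-17.4,2],[1.5,-17.4,1],[1.5,-17.4,0],[0,0,0]],"rotation":[[0.3,0.2,8],[0,0,9],[0,0,9],[0,0,0]]}'
cat > sw.py <<'E'
from h import *
s=sensors.sense(); v=s['ee_pos'][:2]-[.498,.206]; a=np.degrees(np.arctan2(v[1],v[0])); print('rad',np.linalg.norm(v).round(4),'tcp angle',a.round(1),'remaining',(a+103).round(1))
goto([.4755,.108,.103],a+90)
E
python3 sw.py
```

```text
time_s: 20.45
ee_pos: [0.4972, 0.1097, 0.106]
tool_rot: [0.715, 0.699, 0.008, 0.002]
contact_force: [0.0, 0.1, -0.1]
width: 0.519
rad 0.0963 tcp angle -90.5 remaining 12.5
pos [0.4972 0.1097 0.106 ] rotvec [ 0.8 -0.5 -0.8] shift now [ -2.2 -21.7   2.7] shift after turn [ -1.9 -21.7   3. ] F [ 0.   0.1 -0.1] q7 -0.09 w 0.519 t 20.45
```

```bash
python3 -m creep '{"fingers":[0.52,0.52,0.52],"translation":[[-2,-12,2],[0.5,-9,0],[0,0,0]],"rotation":[[0.8,-0.5,5],[0,0,5],[0,0,0]]}'; python3 sw.py;  python3 -m creep '{"fingers":[0.52],"translation":[[0,-3,0]],"rotation":[[0,0,1]]}';python3 -m creep '{"fingers":[0.52],"translation":[[0,-3,0]],"rotation":[[0,0,1]]}'; python3 sw.py
```

```text
time_s: 20.82
ee_pos: [0.4802, 0.1112, 0.1056]
tool_rot: [0.768, 0.641, 0.003, 0.001]
contact_force: [-0.4, 0.3, 0.4]
width: 0.521
rad 0.0965 tcp angle -100.6 remaining 2.4
pos [0.4802 0.1112 0.1056] rotvec [ 0.3 -0.2  0.3] shift now [-4.  -4.1  2.6] shift after turn [-4.  -4.   2.6] F [-0.4  0.3  0.4] q7 -0.27 w 0.521 t 20.825
time_s: 20.95
ee_pos: [0.4782, 0.112, 0.1059]
tool_rot: [0.772, 0.636, 0.003, 0.002]
contact_force: [2.2, -0.5, 0.1]
width: 0.519
time_s: 21.08
ee_pos: [0.4758, 0.1124, 0.106]
tool_rot: [0.777, 0.629, 0.003, 0.002]
contact_force: [1.2, -1.1, -0.4]
width: 0.523
rad 0.0962 tcp angle -103.4 remaining -0.4
pos [0.4758 0.1124 0.106 ] rotvec [ 0.4 -0.2  1.4] shift now [-4.3  0.6  3. ] shift after turn [-4.3  0.7  3. ] F [ 1.2 -1.1 -0.4] q7 -0.31 w 0.523 t 21.075
```

Pushing the 1.5 N drag; continue until the stop is felt.

```bash
for i in 1; do python3 -m creep '{"fingers":[0.52],"translation":[[-1,-3,0]],"rotation":[[0,0,0.5]]}';python3 -m creep '{"fingers":[0.52],"translation":[[-1,-2.5,0]],"rotation":[[0,0,0]]}';python3 -m creep '{"fingers":[0.52],"translation":[[-1,-2.5,0]],"rotation":[[0,0,0]]}'; done; python3 sw.py
```

```text
time_s: 21.2
ee_pos: [0.4729, 0.1121, 0.1061]
tool_rot: [0.78, 0.626, 0.003, 0.002]
contact_force: [1.6, 0.6, -1.0]
width: 0.522
time_s: 21.32
ee_pos: [0.4702, 0.1119, 0.1061]
tool_rot: [0.78, 0.626, 0.004, 0.002]
contact_force: [2.5, -0.1, 0.7]
width: 0.512
time_s: 21.45
ee_pos: [0.4688, 0.1118, 0.1066]
tool_rot: [0.779, 0.627, 0.005, 0.003]
contact_force: [12.0, 2.0, -8.7]
width: 0.52
rad 0.0987 tcp angle -107.2 remaining -4.2
pos [0.4688 0.1118 0.1066] rotvec [ 0.6 -0.3  4.8] shift now [-2.2  7.3  3.7] shift after turn [-1.6  7.5  3.6] F [12.   2.  -8.7] q7 -0.34 w 0.52 t 21.45
```

Stop felt: force jumped from 2 to 12 N, with the head at nest. Next I open, centre, and turn back in place to gain wrist range for clockwise turning.

```bash
python3 -m creep '{"fingers":[1,1,1,1,1,1,1,1,1,1],"translation":[[-1,6,0],[0,0,0],[0,0,0],[0,0,0],[0,0,0],[0,0,0],[0,0,0],[0,0,0],[0,0,0],[0,0,0]],"rotation":[[0.6,-0.3,0],[0,0,0],[0,0,-10.6],[0,0,-10.6],[0,0,-10.6],[0,0,-10.6],[0,0,-10.6],[0,0,-10.6],[0,0,-10.6],[0,0,-10.6]]}'
python3 -m creep '{"fingers":[1,1,1,1,1,1,1],"translation":[[0,0,0],[0,0,0],[0,0,0],[0,0,0],[0,0,0],[0,0,0],[0,0,0]],"rotation":[[0,0,-10.6],[0,0,-10.6],[0,0,-10.6],[0,0,-10.6],[0,0,-10.6],[0,0,-10.6],[0,0,0]]}'
python3 - <<'E'
from h import *
goto([.4755,.108,.104],130)
s=sensors.sense();d=snap('wrist','w_head2.png')
for n in ['screw_head','pivot']:print([(np.round(x['position'],4).tolist(),round(x['confidence'],2)) for x in models.spot_point(n,'wrist')][:2])
d=snap('top'); print([(np.round(x['position'],4).tolist(),round(x['confidence'],2)) for x in models.spot_point('screw_head','top')][:2])
E
```

```text
time_s: 22.7
ee_pos: [0.471, 0.1078, 0.1046]
tool_rot: [0.141, 0.99, -0.003, -0.005]
contact_force: [-0.3, -0.3, -0.5]
width: 0.996
time_s: 23.58
ee_pos: [0.4683, 0.1061, 0.1026]
tool_rot: [-0.408, 0.913, 0.0, -0.009]
contact_force: [-0.1, -0.7, -0.5]
width: 1.0
pos [0.4683 0.1061 0.1026] rotvec [ 0.4 -1.   8.2] shift now [-6.2 -4.1 -1.5] shift after turn [-6.8 -3.2 -1.4] F [-0.1 -0.7 -0.5] q7 2.21 w 1.0 t 23.575
[([0.4795, 0.1077, 0.124], 0.73)]
[([0.5011, 0.211, 0.0816], 0.57)]
[([0.4761, 0.1075, 0.1226], 0.46)]
```

View pics/w_head2.png

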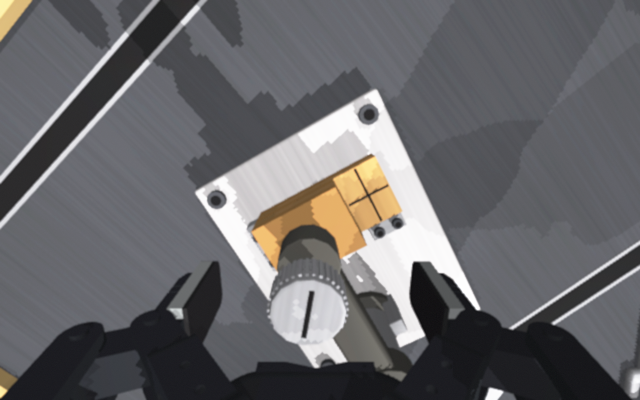

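Arm is over the block, and the head top centre is at px (308,312). I'm computing its position from that.

```bash
python3 - <<'E'
from h import *
s=sensors.sense();d=imaging.read_camera('wrist')
for z in (.132,.1345): print(px2w(d,(308,312),z,s).round(4))
P=px2w(d,(308,312),.133,s); goto([P[0],P[1],.103],138)
E
```

```text
[0.475  0.1082 0.132 ]
[0.4738 0.1069 0.1345]
pos [0.4685 0.1064 0.1028] rotvec [ 0.4 -0.9  0.1] shift now [-4.9 -3.6 -0.3] shift after turn [-4.9 -3.6 -0.2] F [-0.2 -0.3  0.1] q7 2.21 w 0.995 t 23.875
```

```bash
python3 -m creep '{"fingers":[1,1,0.38,0,0,0,0],"translation":[[-5,-3.5,0],[0,0,0],[0,0,0],[0,0,0],[0,0,0],[0,0,0],[0,0,0]],"rotation":[[0.4,-0.9,0],[0,0,0],[0,0,0],[0,0,0],[0,0,0],[0,0,0],[0,0,0]]}'
python3 - <<'E'
from h import *
goto([.4755,.108,.103],138);print(sensors.sense()['wrist_torque'].round(3))
E
```

```text
time_s: 24.75
ee_pos: [0.475, 0.1081, 0.103]
tool_rot: [-0.407, 0.913, 0.0, 0.0]
contact_force: [0.1, -0.2, 1.3]
width: 0.353
pos [0.475  0.1081 0.103 ] rotvec [0.  0.1 0. ] shift now [-0.3 -0.4  0. ] shift after turn [-0.3 -0.4  0. ] F [ 0.1 -0.2  1.3] q7 2.21 w 0.353 t 24.75
[-0.007  0.095  0.097]
```

```bash
cat > tq.py <<'E'
from h import *
s=sensors.sense(); print('Tz',s['wrist_torque'].round(3),'F',s['contact_force'].round(1)); goto([.4752,.108,.103-.01*(2.21-s['joint_positions'][6])/6.283],138)
E
python3 -m creep '{"fingers":[0,0,0,0,0,0],"translation":[[0,0,0.3],[0,0,0.3],[0,0,0.3],[0,0,0.3],[0,0,0.3],[0,0,0.3]],"rotation":[[0,0,10],[0,0,10],[0,0,10],[0,0,10],[0,0,10],[0,0,10]]}'; python3 tq.py
```

```text
time_s: 25.5
ee_pos: [0.4748, 0.1086, 0.1013]
tool_rot: [0.12, 0.993, 0.001, 0.0]
contact_force: [-1.3, 0.5, 0.3]
width: 0.358
Tz [-0.013  0.077  0.13 ] F [-1.3  0.5  0.3]
pos [0.4748 0.1086 0.1013] rotvec [  0.1   0.  -61.7] shift now [-0.6 -0.5 -0. ] shift after turn [ 0.2 -0.7 -0. ] F [-1.3  0.5  0.3] q7 1.17 w 0.358 t 25.5
```

```bash
for k in 1; do python3 -m creep '{"fingers":[0,0],"translation":[[0,0,0.25],[0,0,0.3]],"rotation":[[0,0,9],[0,0,9]]}' >/dev/null; python3 tq.py; python3 -m creep '{"fingers":[0,0],"translation":[[0,0,0.3],[0,0,0.3]],"rotation":[[0,0,9],[0,0,9]]}' >/dev/null; python3 tq.py;  python3 -m creep '{"fingers":[0,0],"translation":[[0,0,0.3],[0,0,0.3]],"rotation":[[0,0,9],[0,0,9]]}'>/dev/null; python3 tq.py; done
```

```text
Tz [-0.012  0.052  0.125] F [-0.3  0.1  1.4]
pos [0.4748 0.1088 0.1008] rotvec [  0.1   0.  -80.3] shift now [-0.7 -0.5 -0.1] shift after turn [ 0.4 -0.8 -0.1] F [-0.3  0.1  1.4] q7 0.86 w 0.359 t 25.75
Tz [-0.049  0.062  0.14 ] F [-0.7 -0.6  0.9]
pos [0.475  0.109  0.1003] rotvec [ 0.1 -0.1 81.1] shift now [-0.9 -0.4 -0.1] shift after turn [-0.6  0.8 -0.1] F [-0.7 -0.6  0.9] q7 0.55 w 0.354 t 26.0
Tz [0.025 0.106 0.079] F [-1.   0.1  1.7]
pos [0.4751 0.1091 0.0998] rotvec [ 0.1 -0.1 62.5] shift now [-1.  -0.3 -0.1] shift after turn [-0.8  0.8 -0.1] F [-1.   0.1  1.7] q7 0.24 w 0.359 t 26.25
```

```bash
python3 -m creep '{"fingers":[0,0],"translation":[[0,0,0.3],[0,0,0.3]],"rotation":[[0,0,8],[0,0,8]]}' >/dev/null; python3 tq.py; python3 -m creep '{"fingers":[0],"translation":[[0,0,0.3]],"rotation":[[0,0,8]]}' >/dev/null; python3 tq.py;  python3 -m creep '{"fingers":[0],"translation":[[0,0,0.3]],"rotation":[[0,0,8]]}'>/dev/null; python3 tq.py
```

```text
Tz [-0.157  0.447  0.159] F [-2.9 -0.1  5.2]
pos [0.4754 0.1092 0.0995] rotvec [ 0.1 -0.1 46. ] shift now [-1.2 -0.2  0.1] shift after turn [-1.   0.7  0.1] F [-2.9 -0.1  5.2] q7 -0.03 w 0.359 t 26.5
Tz [-0.1    0.331  0.144] F [-1.  -1.2  4.7]
pos [0.4755 0.1092 0.0995] rotvec [ 0.1 -0.1 37.7] shift now [-1.2 -0.2  0.3] shift after turn [-1.1  0.6  0.3] F [-1.  -1.2  4.7] q7 -0.17 w 0.355 t 26.625
Tz [-0.134  0.338  0.227] F [-1.9  0.1  4.4]
pos [0.4756 0.1092 0.0995] rotvec [ 0.1 -0.2 29.5] shift now [-1.3 -0.1  0.5] shift after turn [-1.2  0.5  0.5] F [-1.9  0.1  4.4] q7 -0.3 w 0.355 t 26.75
```

The head stopped descending (z stays at 0.0995) and torque is rising, so the pad is on the block. A bit more, in small steps with no z feed.

```bash
python3 -m creep '{"fingers":[0],"translation":[[0,0,0]],"rotation":[[0,0,5]]}' >/dev/null; python3 tq.py; python3 -m creep '{"fingers":[0],"translation":[[0,0,0]],"rotation":[[0,0,5]]}' >/dev/null; python3 tq.py
```

```text
Tz [-0.07  -0.088  0.262] F [0.2 0.7 0.1]
pos [0.4756 0.1092 0.0995] rotvec [ 0.1 -0.2 24.3] shift now [-1.3  0.   0.7] shift after turn [-1.2  0.5  0.7] F [0.2 0.7 0.1] q7 -0.39 w 0.353 t 26.875
Tz [-0.114 -0.045  0.223] F [ 0.5  0.7 -0.3]
pos [0.4757 0.1092 0.0995] rotvec [ 0.1 -0.2 19.1] shift now [-1.3  0.1  0.8] shift after turn [-1.2  0.5  0.8] F [ 0.5  0.7 -0.3] q7 -0.47 w 0.357 t 27.0
```

Torque is about 0.24 against 0.12–0.13 free, so roughly 70 N of clamp: finger-tight. Releasing and clearing.

```bash
python3 -m creep '{"fingers":[0,1,1,1,1,1,1,1,1],"translation":[[0,0,0],[0,0,0],[0,0,0],[0,0,0],[0,0,-15],[0,0,-30],[0,0,-40],[0,0,-20],[0,0,0]],"rotation":[[0,0,0],[0,0,0],[0,0,0],[0,0,0],[0,0,0],[0,0,0],[0,0,0],[0,0,0],[0,0,0]]}'
python3 - <<'E'
from h import *
goto([.56,.108,.2],-20)
d=snap('wrist','w_end.png')
for c in ('wrist','top','scene'):
    if c!='wrist': d=snap(c)
    for n in ['screw_head','pad_face','pivot','block_center','offcut_a_center','offcut_b_center']:print(c,n,[(np.round(x['position'],4).tolist(),round(x['confidence'],2)) for x in models.spot_point(n,c)][:3])
cv2.imwrite('pics/scene_end.png',cv2.resize(d['color'][130:230,360:500,::-1],None,fx=5,fy=5,interpolation=2))
E
```

```text
time_s: 28.12
ee_pos: [0.4759, 0.1081, 0.2112]
tool_rot: [0.832, 0.554, 0.002, 0.0]
contact_force: [0.6, 0.0, -1.0]
width: 0.999
pos [0.4759 0.1081 0.2112] rotvec [ 0.2 -0.2 -2.7] shift now [32.3 77.6 11.6] shift after turn [28.7 79.  11.2] F [ 0.6  0.  -1. ] q7 -0.59 w 0.999 t 28.125
wrist screw_head [([0.4797, 0.1056, 0.1219], 0.81), ([0.4789, 0.1121, 0.0328], 0.44)]
wrist pad_face [([0.5918, -0.2435, 0.0275], 0.43)]
wrist pivot [([0.4993, 0.2126, 0.0789], 0.59)]
wrist block_center [([0.4771, 0.1112, 0.0321], 0.72)]
wrist offcut_a_center [([0.5925, -0.2438, 0.0294], 0.59)]
wrist offcut_b_center []
top screw_head [([0.4746, 0.1079, 0.116], 0.57)]
top pad_face []
top pivot [([0.4744, 0.1063, 0.0349], 0.41)]
top block_center [([0.4764, 0.106, 0.0372], 0.92), ([0.2173, -0.3506, 0.0222], 0.86), ([0.3083, -0.5416, 0.0192], 0.7)]
top offcut_a_center [([0.5965, -0.245, 0.0256], 0.49)]
top offcut_b_center [([0.4667, -0.2019, 0.0387], 0.78)]
scene screw_head [([0.4759, 0.105, 0.1186], 0.6)]
scene pad_face [([0.4784, 0.1053, 0.0565], 0.51)]
scene pivot [([0.4938, 0.2073, 0.0802], 0.6)]
scene block_center [([0.3131, -0.5411, 0.023], 0.95), ([0.4726, 0.108, 0.0184], 0.67), ([0.2135, -0.3533, 0.0162], 0.63)]
scene offcut_a_center [([0.5866, -0.2467, 0.0287], 0.79)]
scene offcut_b_center [([0.4683, -0.1992, 0.0353], 0.64)]
```

View pics/w_end.png

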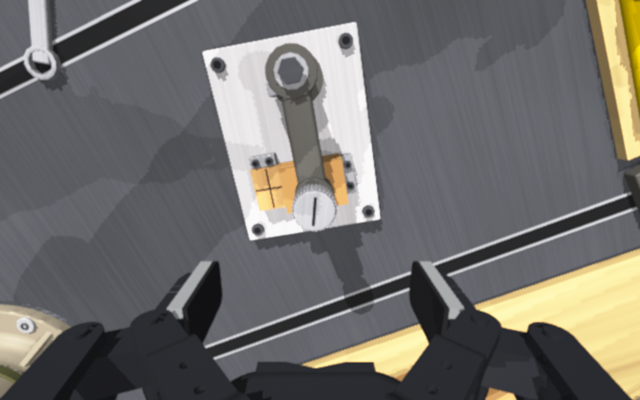

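View pics/scene_end.png

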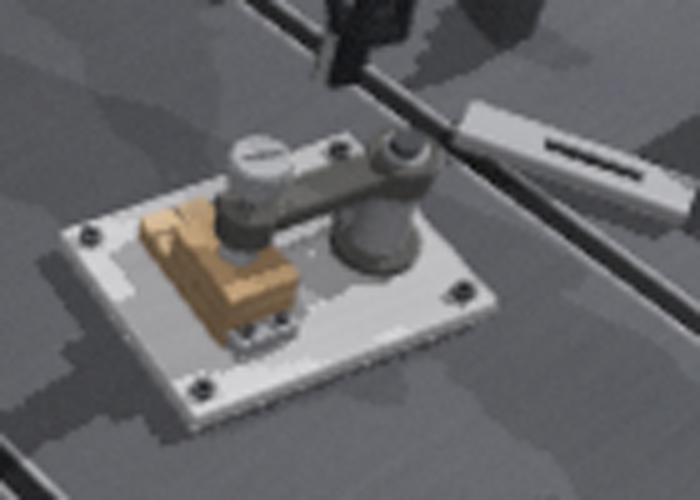

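The pad rests on the block top, the end stop meets the tall end (scene crop (265,330)) and the tongue is on the side stop (wrist px (263,160)). The slot kept its angle relative to the gripper, so the grip did not slip. The offcuts have not moved, and the robot is clear.

```bash
python3 -c "
from station import sign_off
print(sign_off())"
```

```text
the job is handed in; nothing more can be done
None
```

The job is handed in at about 28 s of the 72 s allowed. The stepped block is in the fixture, the arm is swung to its stop, and the thumbscrew is finger-tight.

- **Placing:** I set the block on the plate and slid it against the end stop and then the side stop, feeling both contacts. While lowering it, the force on the plate briefly reached about 72 N at the wrist, under the 120 N limit. That was carried through the gripped block onto the plate.
- **Arm:** I pushed it by the screw head until the force jumped from about 2 to 12 N, with the head above nest within about 1 mm.
- **Screw:** I turned it about 160° clockwise. The torque rose from about 0.12–0.13 to about 0.24 N m, which is roughly 70 N of clamping force, give or take 20 N. The slot mark showed no slip in the grip.

**Last checks:** In the final pictures the tall end is at the end stop, the tongue is on the side stop and the pad is on the block. The two offcuts and the blue look-alikes read where they were, and the gripper is clear.

**Disagreements:**
- The first nest measurement was about 8 mm off because the arm was still settling; I remeasured it.
- At the end stop the gripper stood about 1.3 mm short of the computed position, which is within the calibration error.
- The networks' readings of the pivot and screw head varied by a few mm in the last pictures. One low-confidence top-camera "pivot" and one wrist-camera "pad" reading were plainly false.

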